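# Clamp the tube rack on the platform shaker and start it

## Task

Put the closed blue tube rack lengthwise on the shaker's black mat, slide it in under the middle of the sprung hold-down arm until it sits square and flat with its end against the steel stop bar, and let go so that the arm bears down on its lid. Then flick the shaker's toggle switch over to on. Keep the rack upright, do not shove the stop bar out of its setting, and leave the other things on the bench where they are.

Things in the scene. Friction and masses are not known exactly. Their poses are not given: they have to be found in the camera images.
- rack: Loose tube rack, clear lid shut: a closed box 136 (own x) by 62 (own y) by 48 mm high, blue lower part, tube caps showing through the lid; both ends alike; 0.18 to 0.37 kg. Origin: centre of the underside, z up. Grip it across the 62 mm width; gripping 52 mm from its middle, near the end that stays outside, leaves room for the arm's toe.
- shaker: Platform shaker fixed on the bench, 320 (own x) by 220 (own y) mm. Origin: centre of its underside, on the bench; own -x is the operator's side (roughly towards the robot), own y to the left. Low control deck, 60 mm high, from x = -160 to -80 with the toggle at x = -132, y = +75 and a knob 16 mm high at x = -123, y = -65; behind it the platform, x = -80 to +160.
- mat_front (a point): Middle of the front edge of the platform's black rubber mat, at x = -78 in the shaker's frame, axes as the shaker's. The mat is flat, 100 mm above the bench, 236 mm long, 170 mm wide. No lip at the front; lips along both sides (y = +-92) stand 6 mm above the mat.
- clamp: Hold-down clamp bolted on the platform, rigid. Origin: on the mat, 80 to 95 mm beyond the shaker's origin; axes as the shaker's. Cheeks at x = +30 to +54, 68 mm high, carry the arm. A steel stop bar across it (130 mm wide, 26 mm high, 10 mm thick) was set by the last user: its front face is anywhere from x = -22 to +16, not reported: see it or feel for it. Screws hold it; over 12 N shoves it.
- hold_arm (a joint): Sprung hold-down arm, rad: 0 = down on its limit with nothing beneath; grows as it is lifted (limit 0.9); springs back when let go. Pivot 60 mm above the mat at x = +40 in the clamp's frame. A rack pushed in level lifts it by itself, to about 0.11 when flat on the mat. While the rack's edge climbs the toe it pushes back with 4 to 12 N, then little once the lid is under the pad.
- pad (a point): Centre of the arm's round white pad (radius 9 mm, 34 mm wide), which bears on the lid with about 6 N. At rest at x = -30 in the clamp's frame and 49 mm above the mat, so that its underside hangs 8 mm lower than the rack's lid.
- toe_lip (a point): Front edge of the red, slippery turned-up toe (34 mm wide, rising 30 deg from the pad), middle of its underside; at rest at x = -61 in the clamp's frame and 56 mm above the mat, so a rack carried level at mat height enters beneath it; 67 mm above the mat when the arm lies on the rack.
- power (a joint): Toggle switch of the shaker, rad: 0 = off, leaning 20 deg to the shaker's +y; 0.70 = on, leaning 20 deg to -y (green dot). Snaps over at 0.35 of its own accord, either side stays; takes about 6 N at the tip.
- power_tip (a point): Tip of the toggle's steel bat lever: 8 mm thick, 28 mm long, hinge 64 mm above the bench at shaker x = -132, y = +75; swings in the shaker's y-z plane. Origin 26 mm from the hinge.
- empty_rack: Bystander: open, empty orange rack 136 x 62 x 34 mm; origin centre of underside.
- microplate: Bystander: white 96-well plate 128 x 86 x 14 mm; origin centre of underside.
- glass_jar: Bystander: glass jar, 72 mm wide, 100 mm high; origin centre of underside.
- beaker: Bystander: glass beaker, 64 mm wide, 75 mm high; origin centre of underside.
- buffer_bottle: Bystander: white bottle with black cap, 64 mm wide, 130 mm high; origin centre of underside.
- tip_box: Bystander: grey pipette-tip box 121 x 86 x 78 mm; origin centre of underside.
- marker: Bystander: white marker pen with blue cap lying on the bench, 135 mm long; origin near its middle.
Mind the look-alikes: they are no part of the job. What is shaped like the rack but purple or red is not meant.

How it is judged (in metres and radians):
On the way, in this order (a step that is already met when the one before it is completed fails the run):
1. the rack lies against the stop bar with the hold-down arm bearing on its lid, and is let go (horizontal distance between stop_bar_c0 and rack between 0.07 and 0.0758 m and value of joint hold_arm above 0.095 rad and contact force between clamp and rack above 2 N and contact force between the fingers and rack below 0.2 N), for 0.2 s.
2. the toggle is snapped over to on (value of joint power above 0.6 rad), for 0.2 s.
At the end, for the whole second after the job is handed in: The rack rests flat on the mat (within 2 mm of height and 0.05 rad of tilt), its end against the stop bar (gap under 2 mm), square to it within 0.06 rad, centred under the arm within 10 mm, at rest, with the arm pressing on its lid (over 2 N), and the toggle is on (over 0.6 rad) (horizontal distance between stop_bar_c0 and rack between 0.07 and 0.0758 m and x of rack in the frame of clamp below -0.04 m and y of rack in the frame of clamp between -0.01 and 0.01 m and z of rack in the frame of clamp between -0.002 and 0.002 m and angle between the x axis of rack and the x axis of clamp, either way round below 0.06 rad and angle between rack's own z axis and vertical below 0.05 rad and value of joint hold_arm between 0.095 and 0.135 rad and contact force between clamp and rack above 2 N and linear speed of rack below 0.01 m/s and value of joint power above 0.6 rad); the robot touches nothing.
It fails at once if the stop bar is shoved more than 3 mm out of its setting (distance of stop_bar_c0 from where it was at the start of the episode above 0.003 m).
It fails at once if the rack is tipped more than 0.6 rad (angle between rack's own z axis and vertical above 0.6 rad).
It fails at once if a bystander is shifted more than 40 mm (distance of any of empty_rack, microplate, glass_jar, beaker, buffer_bottle, tip_box, marker from where it was at the start of the episode above 0.04 m).
It also fails if it takes over 51 s, if anything falls off the work surface, if the arm or the gripper's body presses on something with over 40 N, if the wrist force passes 120 N, or if a joint passes its speed limit or range.

## Robot

A 6-joint arm with a two-finger parallel gripper is mounted at the origin on the work surface. World frame = base frame: x ahead of the robot, y to its left, z up, the work surface at z = 0. Lengths are in mm, angles in rad, forces in N, time in s.
With the tool pointing down it reaches from about 275 to 750 mm from the base axis. Payload 10.2 kg.
Tool frame: the origin (TCP) lies at the very end of the fingers, on their centre line; the grasp point (between the pads) lies 19 mm behind it; z points along the fingers, y is the direction in which the jaws open and shut (so a half turn about z gives the same grasp; the last joint's range is limited). The gripper opens to 85 mm and grips with 20 to 120 N. Pads are 22 mm wide; open, the fingers measure 114 mm over their backs; the gripper's body (76 mm by 85 mm) begins 54 mm behind the grasp point. The pads swing forward as they close: fully open they stand 13 mm farther back than shut.
Start: joints at [1.049, 0.313, 1.498, -0, 1.331, -0.223], TCP at [154.559, 501.74, 231.294] pointing down, gripper open.
Joint ranges: [-2.94, 2.94], [-0.97, 2.17], [0.19, 2.56], [-1.23, 4.37], [0.02, 3.11], [-2.88, 2.88]. Speed limits (rad/s): [2.39, 2.39, 3.01, 3.14, 3.14, 3.14].

## Interface

Orientations are given as a unit quaternion [w, x, y, z].
In Python, from rig import readout, cams, finish_job gives the robot as it stands. The module is installed in compiled form; this text tells all that it offers.
- The arm moves only by the tool carry_out, never from a script. Its argument "steps" is one flat list of numbers, 7 for each row, row after row: the shift along the tool's x, y, z in cm, then the turn, a rotation vector about the tool's x, y, z in units of 5 degrees (1.0 is 5 degrees), then the opening, from -1 (shut) to 1 (fully open), so that 0 is half open. In form: [x, y, z, ax, ay, az, hand, x, y, z, ax, ay, az, hand, ...]. A call has 1 to 20 rows; each row shifts and turns the commanded pose from where the row before left it, along the tool's axes as they then stand; what a row does not reach is not made up. A row lasts 1/12 s, in which the tool goes at most 41.7 mm and 7.16 degrees, less where a joint would pass 70% of its speed; a pose out of reach is approached as far as the arm can. A call with a gripper value outside its range is refused whole. The fingers move at their own pace and stop on an object; "grip_force" is the grip in N (left out, the last holds). Time passes only in rows, so rows that do not move let the fingers close. It gives the time, the measured TCP pose, the force and the opening at its end, in the units of the state.
- readout.sense(): the state, without advancing time (a new reading comes with each control period).
- cams.capture(name): name is "scene" or "top" or "wrist"; returns the picture (400x640x3 uint8, red, green, blue); there is no depth.
- cams.calibration(name): a dict with "fx", "fy", "cx", "cy" (pixels), "k1" (the pictures are not rectified: a ray, as slopes to the right and down, at radius r is drawn at 1 + k1 r^2 times it, then the intrinsics apply), "R" (3x3) and "t" (3): a world point X has camera coordinates R X + t; the wrist camera has in their place "T_tool_cam" (4x4, takes a point from camera to tool coordinates, whose origin is the TCP and whose axes are the flange's). Camera axes: x right, y down, z forward; pixel columns grow to the right and rows downward; lengths in mm; the calibration is good to about 2 mm. A picture is of the moment at which its call begins: read the wrist's pose just before it. calibration takes no time and is no camera call.
- finish_job(): hands the job in, once; it reports no verdict.
The state is a dict: "time_s": time; "joints": joint angles; "dq": joint speeds; "tau": joint torques, N m; "eef_pos": TCP position; "ee_rot": TCP orientation; "force": force on the tool from outside, world axes, zero at the start; "wrist_torque": the same for the moment, N m; "grip_width": opening from 0.0 (shut) to 1.0 (fully open).
Only numpy, scipy, OpenCV 4.12 (cv2) and the standard library are available. Lean on these libraries where they do the work, as an engineer would, in place of code of your own. Each camera call takes 0.05 s, during which the arm holds its last target.

## Working session

There is one attempt and no reset: what is moved stays moved. The work goes in short steps, Python scripts to look and compute and a tool call to move; the robot and the scene stay as the last step left them, time stands still between calls to the robot, and variables do not carry over. Pictures are saved under pics/ and viewed, and the job is handed in when it is done.

Besides the shell and the picture viewer there is one more tool, called after "Emit:" as name(argument=value, ...), one argument or row to a line, values as JSON. carry_out: Moves the arm, as the interface text tells. Its arguments: {"type":"object","properties":{"steps":{"type":"array","items":{"type":"number"}},"grip_force":{"type":"number"}},"required":["steps"]}

```bash
mkdir -p pics; ls
python3 - <<'E'
from rig import readout, cams
import cv2
s=readout.sense(); print(s)
for n in ("scene","top","wrist"):
    im=cams.capture(n); cv2.imwrite(f"pics/{n}0.png",im[:,:,::-1]); print(n,cams.calibration(n))
E
```

```text
pics
{'time_s': 0.0, 'joints': array([ 1.04862016e+00,  3.13432420e-01,  1.49838402e+00,  2.37081040e-05,
        1.33098487e+00, -2.23387016e-01]), 'dq': array([-0.00095506, -0.00026009,  0.00051233, -0.00132776, -0.00185177,
        0.00229865]), 'tau': array([ 7.09784690e-04, -4.12262928e+01, -2.59747428e+01, -8.44736428e-05,
        4.07206520e-03,  2.18090906e-05]), 'eef_pos': array([154.42120998, 501.53285025, 230.76404058]), 'ee_rot': array([-2.30823182e-04,  1.48842243e-01,  9.88860770e-01, -5.58628534e-04]), 'force': array([-0.25222834, -0.19375938,  0.26028586]), 'wrist_torque': array([-0.04034621,  0.01726791,  0.00836795]), 'grip_width': 0.9979823075173536}
scene {'fx': 512.0050696938312, 'fy': 512.0050696938312, 'cx': 313.99139505505343, 'cy': 197.14001379211453, 'k1': 0.015374512165132045, 'R': array([[ 0.6849264 ,  0.72827388,  0.02220321],
       [ 0.39166234, -0.34231208, -0.85406268],
       [-0.61439111,  0.59366624, -0.51969603]]), 't': array([-363.67702729,  -64.37069728, 1911.84370443])}
top {'fx': 457.4726585099085, 'fy': 457.4726585099085, 'cx': 317.0774433792656, 'cy': 197.32653923410064, 'k1': -0.04250864352655809, 'R': array([[-0.01358494, -0.99977442,  0.01632666],
       [-0.98279197,  0.01034244, -0.18442606],
       [ 0.1842156 , -0.01855112, -0.98271078]]), 't': array([  38.91189991,  526.34163361, 1285.35956452])}
wrist {'fx': 320.0514735258816, 'fy': 320.0514735258816, 'cx': 314.5385771443103, 'cy': 196.0442559724395, 'k1': -0.006823915201255013, 'T_tool_cam': array([[ 2.59764898e-04, -9.64842977e-01, -2.62826866e-01,
         6.59970306e+01],
       [ 9.99999950e-01,  2.03040507e-04,  2.42983828e-04,
         1.45894033e+00],
       [-1.81076739e-04, -2.62826916e-01,  9.64842982e-01,
        -1.42854843e+02],
       [ 0.00000000e+00,  0.00000000e+00,  0.00000000e+00,
         1.00000000e+00]])}
```

View pics/scene0.png

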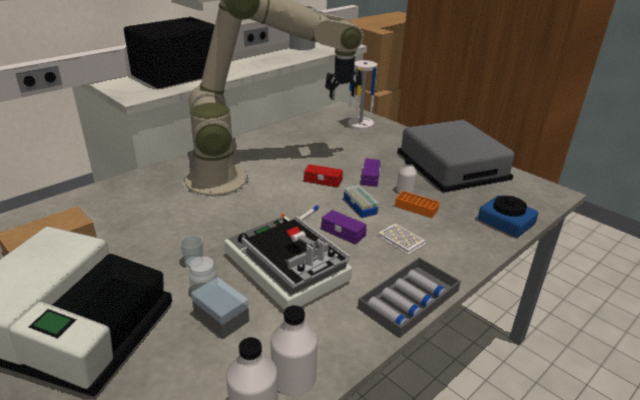

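View pics/top0.png

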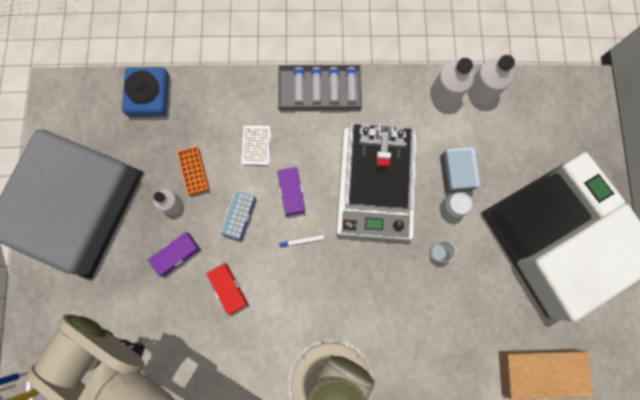

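View pics/wrist0.png

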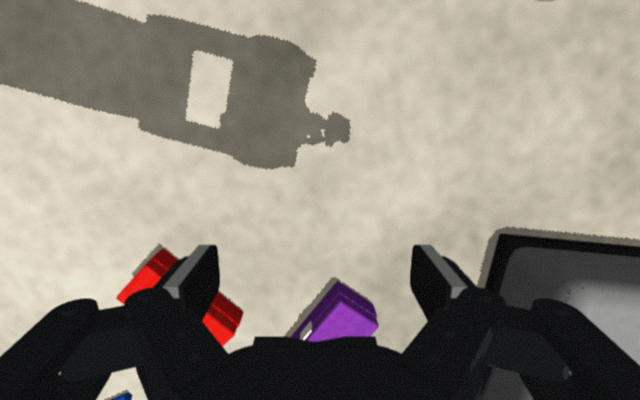

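```bash
cat > h.py <<'E'
import numpy as np, cv2
from scipy.spatial.transform import Rotation as Rn
from rig import readout, cams
def q2R(q): return Rn.from_quat([q[1],q[2],q[3],q[0]]).as_matrix()
def cam(name,s=None):
    c=cams.calibration(name)
    if name=='wrist':
        s=s or readout.sense()
        T=np.eye(4);T[:3,:3]=q2R(s['ee_rot']);T[:3,3]=s['eef_pos']
        M=T@np.array(c['T_tool_cam']); R=M[:3,:3].T; t=-R@M[:3,3]
    else: R=np.array(c['R']);t=np.array(c['t'])
    return dict(R=R,t=t,k1=c['k1'],K=(c['fx'],c['fy'],c['cx'],c['cy']))
def ray(c,px):
    fx,fy,cx,cy=c['K']; px=np.atleast_2d(np.asarray(px,float))
    d=np.c_[(px[:,0]-cx)/fx,(px[:,1]-cy)/fy]; u=d.copy()
    for _ in range(10): u=d/(1+c['k1']*(u**2).sum(1,keepdims=True))
    D=np.c_[u,np.ones(len(u))]@c['R']; o=-c['R'].T@c['t']
    return o,D/np.linalg.norm(D,axis=1,keepdims=True)
def onz(c,px,z):
    o,D=ray(c,px); return o+D*((z-o[2])/D[:,2:3])
def proj(c,X):
    fx,fy,cx,cy=c['K']; p=np.atleast_2d(X)@c['R'].T+c['t']; u=p[:,:2]/p[:,2:]
    u=u*(1+c['k1']*(u**2).sum(1,keepdims=True)); return u*[fx,fy]+[cx,cy]
def tri(views):
    A=np.zeros((3,3));b=np.zeros(3);L=[]
    for c,px in views:
        o,D=ray(c,px);d=D[0];P=np.eye(3)-np.outer(d,d);A+=P;b+=P@o;L.append((o,d))
    X=np.linalg.solve(A,b); return X,[np.linalg.norm(np.cross(X-o,d)) for o,d in L]
def save(im,n): cv2.imwrite(f'pics/{n}.png',im[:,:,::-1])
E
python3 - <<'E'
from h import *
t=cv2.imread('pics/top0.png'); s=cv2.imread('pics/scene0.png')
a=cv2.resize(t[110:310,140:340],None,fx=3,fy=3,interpolation=cv2.INTER_CUBIC)
b=cv2.resize(t[110:250,325:455],None,fx=4,fy=4,interpolation=cv2.INTER_CUBIC)
c=cv2.resize(s[160:310,215:455],None,fx=3.3,fy=3.3,interpolation=cv2.INTER_CUBIC)
cv2.imwrite('pics/c1.png',a);cv2.imwrite('pics/c2.png',b);cv2.imwrite('pics/c3.png',c)
E
```

```text
(no output)
```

View pics/c1.png

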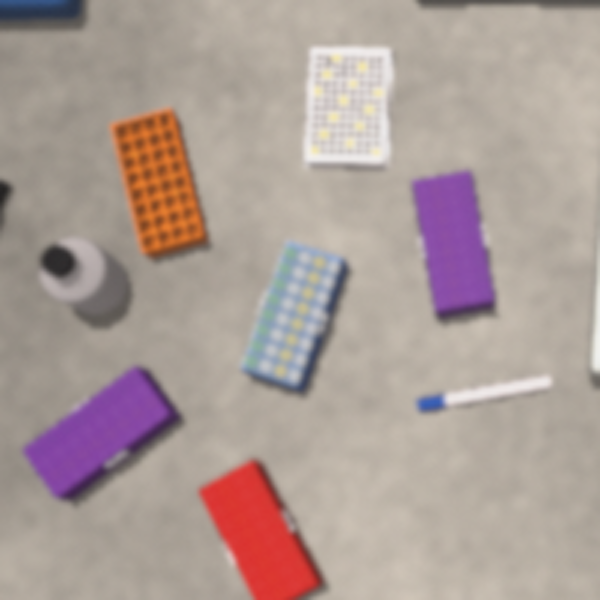

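View pics/c2.png

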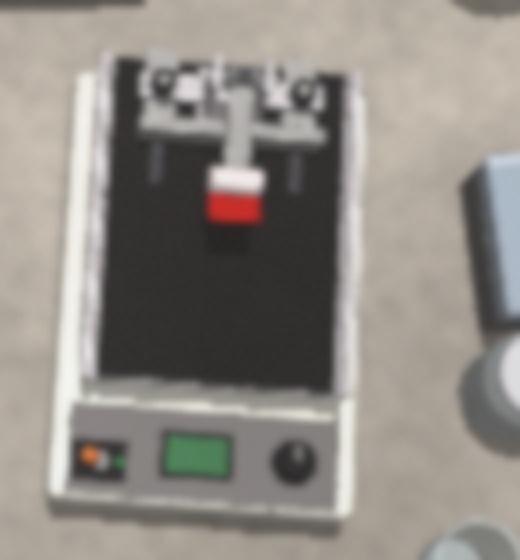

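View pics/c3.png

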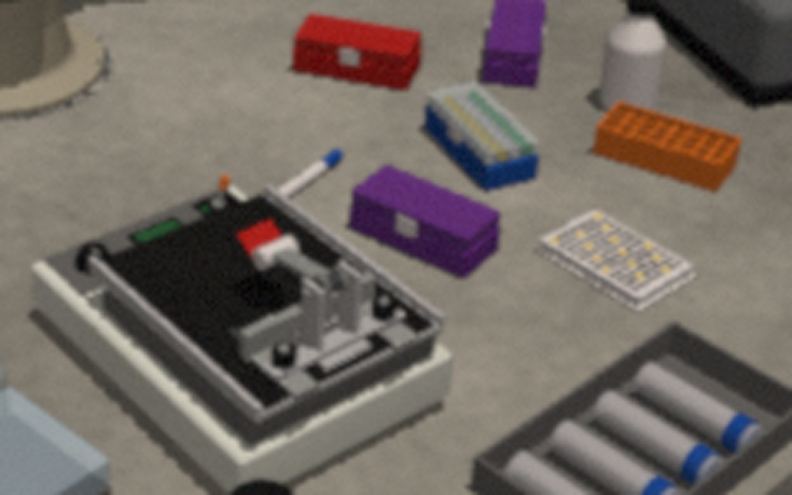

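Run:
```python
from h import *
T=cam('top');S=cam('scene')
f=lambda P,k,o:(np.array(P,float)+.5)/k-.5+np.array(o)
lid=f([(288,243),(347,260),(302,390),(244,370)],3,(140,110))
L=onz(T,lid,48); print(L.round(1), L.mean(0)); print(np.linalg.norm(np.roll(L,-1,0)-L,axis=1))
# matching corner in the scene crop: 
ls=f([(538,148),(490,162),(425,98),(474,88)],3.3,(215,160))
for n,a,b in zip(range(4),[lid[0],lid[1],lid[2],lid[3]],[ls[0],ls[1],ls[2],ls[3]]): pass
print(proj(S,L).round(1), ls.round(1))
# shaker: mat corners at z100
m=f([(113,72),(345,80),(333,390),(96,378)],4,(325,110)); M=onz(T,m,100);print('mat',M.round(1),np.linalg.norm(np.roll(M,-1,0)-M,axis=1))
b=f([(78,72),(50,495),(350,517)],4,(325,110)); print('base',onz(T,b,60).round(1))
st=f([(140,130),(326,143)],4,(325,110)); print('stop top',onz(T,st,126).round(1))
pd=f([(236,181)],4,(325,110)); print('pad',onz(T,pd,158).round(1)); 
tg=f([(90,457)],4,(325,110)); print('tog',onz(T,tg,88))
```

```text
[[549.2 270.1  48. ]
 [531.7 212.5  48. ]
 [405.8 254.   48. ]
 [425.6 309.9  48. ]] [478.08133937 261.6161113   48.        ]
[ 60.19818448 132.59117319  59.21594498 129.854393  ]
[[377.  202.3]
 [361.5 206.3]
 [342.7 187.6]
 [357.7 184.5]] [[377.7 204.5]
 [363.1 208.7]
 [343.4 189.3]
 [358.3 186.3]]
mat [[ 721.1  -72.8  100. ]
 [ 714.  -241.2  100. ]
 [ 486.5 -220.8  100. ]
 [ 496.9  -54.5  100. ]] [168.59436757 228.44556627 166.59918159 225.00144157]
base [[ 735.3  -50.8   60. ]
 [ 419.5  -23.    60. ]
 [ 401.  -237.3   60. ]]
stop top [[ 669.1  -87.9  126. ]
 [ 658.6 -219.1  126. ]]
pad [[ 622.3 -148.7  158. ]]
tog [[442.82997334 -49.86923149  88.        ]]
```

```bash
cat >> h.py <<'E'
def plan(pos,ang=None,s=None):
    s=s or readout.sense(); R=q2R(s['ee_rot']); p=s['eef_pos']
    print('pos',p.round(1),'toolx ang deg',np.degrees(np.arctan2(R[1,0],R[0,0])).round(2),'tilt',np.degrees(np.arccos(-R[2,2])).round(2),'F',s['force'].round(2),'grip',round(float(s['grip_width']),3),'t',round(s['time_s'],2))
    if pos is not None: print('shift cm (tool)',(R.T@(np.array(pos)-p)/10).round(2))
    if ang is not None:
        Rt=Rn.from_euler('z',ang,degrees=True).as_matrix()@np.diag([1,-1,-1.])
        print('turn units',(np.degrees(Rn.from_matrix(R.T@Rt).as_rotvec())/5).round(3))
E
python3 - <<'E'
from h import *
plan([490,258,200],162.1)
E
```

```text
pos [154.5 501.6 230.9] toolx ang deg 162.88 tilt 0.05 F [-0.51 -0.5   0.85] grip 0.997 t 0.15
shift cm (tool) [-39.24 -13.4    3.09]
turn units [-0.01  -0.002  0.156]
```

Emit:
carry_out(
  steps=[-2.8,-0.96,0.22,0,0,0.16,1,-2.8,-0.96,0.22,0,0,0,1,-2.8,-0.96,0.22,0,0,0,1,-2.8,-0.96,0.22,0,0,0,1,-2.8,-0.96,0.22,0,0,0,1,-2.8,-0.96,0.22,0,0,0,1,-2.8,-0.96,0.22,0,0,0,1,-2.8,-0.96,0.22,0,0,0,1,-2.8,-0.96,0.22,0,0,0,1,-2.8,-0.96,0.22,0,0,0,1,-2.8,-0.96,0.22,0,0,0,1,-2.8,-0.96,0.22,0,0,0,1,-2.8,-0.96,0.22,0,0,0,1,-2.8,-0.96,0.22,0,0,0,1,0,0,0,0,0,0,1,0,0,0,0,0,0,1],
)

```text
time_s: 1.48
eef_pos: [486.9, 252.7, 199.8]
ee_rot: [-0.001, 0.157, 0.988, -0.0]
force: [-0.8, -0.2, 0.4]
grip_width: 1.0
```

Run:
```python
from h import *
plan(None); s=readout.sense(); im=cams.capture('wrist'); save(im,'w1'); np.savez('w1.npz',**{k:cam('wrist',s)[k] for k in('R','t')})
```

```text
pos [486.9 252.7 199.8] toolx ang deg 161.96 tilt 0.08 F [-0.79 -0.21  0.39] grip 1.0 t 1.48
```

View pics/w1.png

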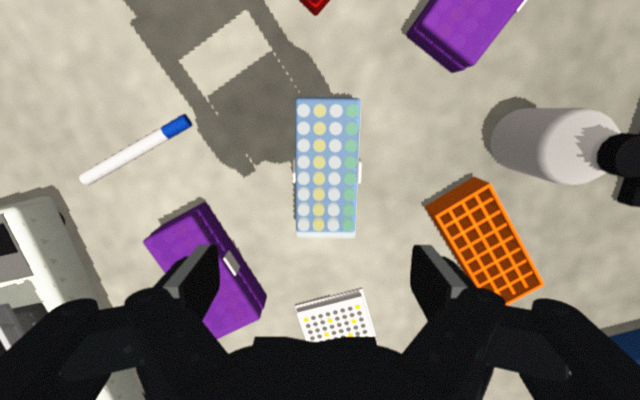

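Run:
```python
from h import *
im=cv2.imread('pics/w1.png'); hsv=cv2.cvtColor(im,cv2.COLOR_BGR2HSV)
roi=np.zeros(im.shape[:2],np.uint8); roi[85:250,280:380]=1
m=((hsv[...,0]>85)&(hsv[...,0]<125)&(hsv[...,1]>45)&(hsv[...,2]>120)).astype(np.uint8)*roi
m=cv2.morphologyEx(m,cv2.MORPH_CLOSE,np.ones((15,15)))
c=max(cv2.findContours(m,0,2)[0],key=cv2.contourArea); r=cv2.minAreaRect(c); B=cv2.boxPoints(r); print(r,B.round(1),cv2.boundingRect(c))
W=cam('wrist'); T=cam('top')
L=onz(W,B,48); print(L.round(1),L.mean(0).round(1),np.linalg.norm(np.roll(L,-1,0)-L,axis=1).round(1))
d=L[1]-L[0];e=L[2]-L[1];print(np.degrees(np.arctan2(d[1],d[0])),np.degrees(np.arctan2(e[1],e[0])))
tc=(np.array([(288,243),(347,260),(302,390),(244,370)]).mean(0)+.5)/3-.5+[140,110]
print('tri',tri([(W,B.mean(0)),(T,tc)]))
cv2.imwrite('pics/w1c.png',cv2.resize(cv2.drawContours(im.copy(),[B.astype(int)],0,(0,0,255),1)[80:250,260:400],None,fx=3,fy=3))
```

```text
((327.0, 164.5), (133.0, 64.0), 90.0) [[295.  98.]
 [359.  98.]
 [359. 231.]
 [295. 231.]] (295, 98, 65, 134)
[[409.6 261.7  48. ]
 [427.  315.5  48. ]
 [547.6 281.2  48. ]
 [528.2 221.2  48. ]] [478.1 269.9  48. ] [ 56.5 125.4  63.  125.3]
72.06610966732066 -15.868567146128127
tri (array([485.05292966, 270.21099887,  -7.16642399]), [np.float64(0.7513200533678488), np.float64(0.7513200533678421)])
```

View pics/w1c.png

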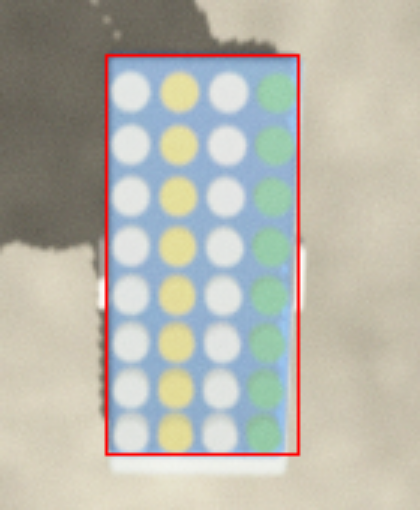

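Run:
```python
from h import *
T=cam('top'); print('topcam',-T['R'].T@T['t'])
im=cv2.imread('pics/top0.png')
cv2.imwrite('pics/t1.png',cv2.resize(im[180:250,210:270],None,fx=8,fy=8,interpolation=cv2.INTER_CUBIC))
```

```text
topcam [ 281.02966798   57.30432823 1359.57250671]
```

View pics/t1.png

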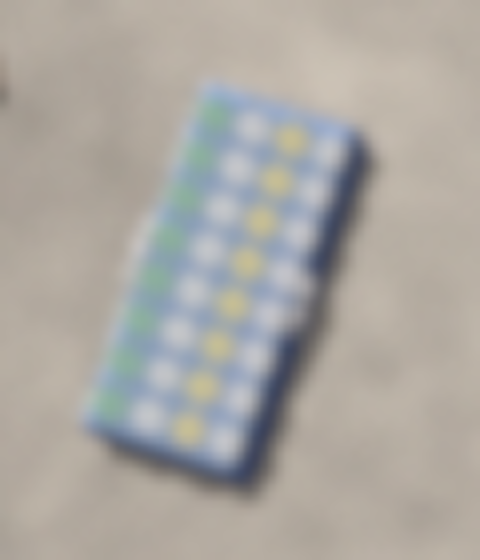

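Run:
```python
from h import *
T=cam('top');W=cam('wrist')
p=(np.array([(205,80),(358,128),(238,470),(88,422)])+.5)/8-.5+[210,180]
w=np.array([(297,237),(357,236),(361,98),(296,98)]) # same order? far-left.. check
for q in (p,):
    L=onz(T,q,48);print(L.round(1),L.mean(0))
L=onz(W,w,48);print(L.round(1),L.mean(0))
print(tri([(T,p.mean(0)),(W,w.mean(0))]))
```

```text
[[552.5 271.5  48. ]
 [534.1 215.5  48. ]
 [409.7 257.   48. ]
 [427.6 311.2  48. ]] [480.96567487 263.80481922  48.        ]
[[534.8 221.1  48. ]
 [552.  277.9  48. ]
 [427.5 317.2  48. ]
 [409.8 262.6  48. ]] [481.03548617 269.66731881  48.        ]
(array([485.91552228, 270.33025626,   6.24937092]), [np.float64(0.8602562322568554), np.float64(0.8602562322568912)])
```

Run:
```python
from h import *
plan([431.5,283,110],162)
```

```text
pos [486.2 253.5 200.1] toolx ang deg 162.04 tilt 0.06 F [0.19 1.18 0.62] grip 1.001 t 1.53
shift cm (tool) [6.11 1.12 9.02]
turn units [-0.004 -0.011  0.009]
```

Emit:
carry_out(
  steps=[1.53,0.28,2.25,0,0,0,1,1.53,0.28,2.25,0,0,0,1,1.53,0.28,2.25,0,0,0,1,1.53,0.28,2.25,0,0,0,1,0,0,0,0,0,0,1,0,0,0,0,0,0,1],
)

```text
time_s: 2.03
eef_pos: [430.6, 283.8, 110.5]
ee_rot: [-0.001, 0.155, 0.988, -0.0]
force: [0.7, -0.6, 0.7]
grip_width: 1.0
```

Run:
```python
from h import *
plan(None); s=readout.sense(); im=cams.capture('wrist'); save(im,'w2'); np.savez('w2.npz',**{k:cam('wrist',s)[k] for k in('R','t')})
```

```text
pos [430.6 283.8 110.5] toolx ang deg 162.21 tilt 0.07 F [ 0.65 -0.61  0.72] grip 1.0 t 2.03
```

View pics/w2.png

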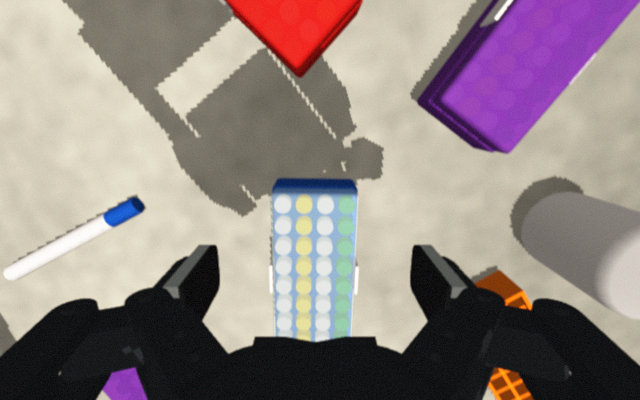

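Run:
```python
from h import *
K=cam('wrist')
V=[]
for n in('w1','w2'):
    z=np.load(n+'.npz'); V.append(dict(K,R=z['R'],t=z['t']))
    im=cv2.imread(f'pics/{n}.png')
    b=(85,245,280,375) if n=='w1' else (170,345,260,370)
    cv2.imwrite(f'pics/{n}z.png',cv2.resize(im[b[0]:b[1],b[2]:b[3]],None,fx=3.5,fy=3.5,interpolation=cv2.INTER_CUBIC))
T=cam('top')
A=[(304,110),(320,110),(336,110),(352,111),(304,129),(320,129),(336,129),(352,129)];B=[(283,203),(304,203),(325,203),(345,203),(283,225),(304,225),(325,225),(345,225)]
for a,b in zip(A,B): 
    X,e=tri([(V[0],a),(V[1],b)]); print(X.round(1),np.round(e,1),proj(T,X).round(1))
for a,b in [((297,98),(274,193)),((361,98),(356,192))]:print('corner',tri([(V[0],a),(V[1],b)]))
```

```text
[422.2 264.9  37.7] [0.2 0.2] [[237.2 234.4]]
[426.8 278.9  37.3] [0.2 0.2] [[232.4 232.9]]
[431.4 293.   37. ] [0.2 0.2] [[227.6 231.3]]
[436.8 306.7  33.9] [0.5 0.5] [[223.1 229.7]]
[438.5 259.2  35.5] [0.4 0.4] [[239.4 228.8]]
[443.3 273.5  35.1] [0.3 0.3] [[234.5 227.3]]
[448.  287.9  34.7] [0.2 0.2] [[229.6 225.7]]
[452.6 302.   34.6] [0.5 0.5] [[224.8 224.2]]
corner (array([410.99630429, 263.03313383,  48.19620173]), [np.float64(0.33233571778468385), np.float64(0.33233571778473864)])
corner (array([428.05868219, 316.04830258,  45.73300835]), [np.float64(0.7067871480717562), np.float64(0.7067871480719038)])
```

View pics/w1z.png

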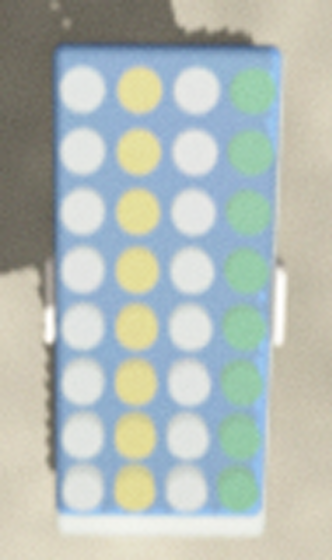

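View pics/w2z.png

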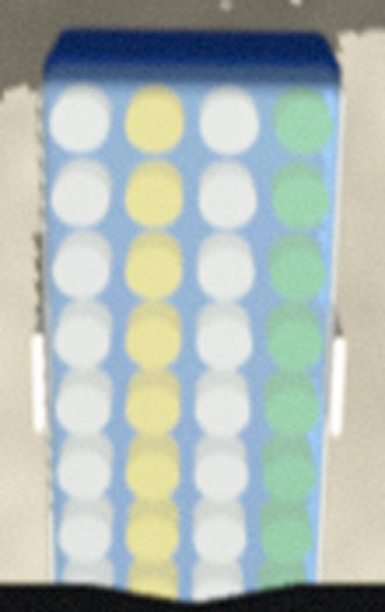

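Run:
```python
from h import *
plan([435,284.3,9],161.6)
```

```text
pos [431.9 283.7 111.5] toolx ang deg 162.16 tilt 0.08 F [ 0.33  0.19 -0.  ] grip 0.998 t 2.08
shift cm (tool) [-0.26  0.15 10.25]
turn units [0.009 0.013 0.112]
```

Emit:
carry_out(
  steps=[-0.3,0.1,2.4,0,0,0.1,1,0,0,2.4,0,0,0,1,0,0,2.4,0,0,0,1,0,0,2.0,0,0,0,1,0,0,1.0,0,0,0,1,0,0,0,0,0,0,1],
  grip_force=30,
)

```text
time_s: 2.58
eef_pos: [435.0, 282.8, 7.9]
ee_rot: [-0.001, 0.16, 0.987, -0.0]
force: [-0.5, -0.1, -0.1]
grip_width: 1.0
```

Emit:
carry_out(
  steps=[0,0,0,0,0,0,-1,0,0,0,0,0,0,-1,0,0,0,0,0,0,-1,0,0,0,0,0,0,-1,0,0,0,0,0,0,-1,0,0,0,0,0,0,-1],
  grip_force=30,
)

```text
time_s: 3.08
eef_pos: [436.0, 283.4, 10.3]
ee_rot: [0.002, 0.16, 0.987, 0.001]
force: [-0.4, -0.9, 6.4]
grip_width: 0.722
```

Run:
```python
from h import *
plan(None); s=readout.sense(); print(s['wrist_torque']); im=cams.capture('wrist'); save(im,'w3'); plan(None)
```

```text
pos [436.  283.4  10.3] toolx ang deg 161.58 tilt 0.2 F [-0.37 -0.95  6.4 ] grip 0.722 t 3.08
[-0.20410343  0.07491366 -0.13596614]
pos [436.  283.4  10.3] toolx ang deg 161.58 tilt 0.19 F [-0.58 -0.65  6.8 ] grip 0.721 t 3.13
```

View pics/w3.png

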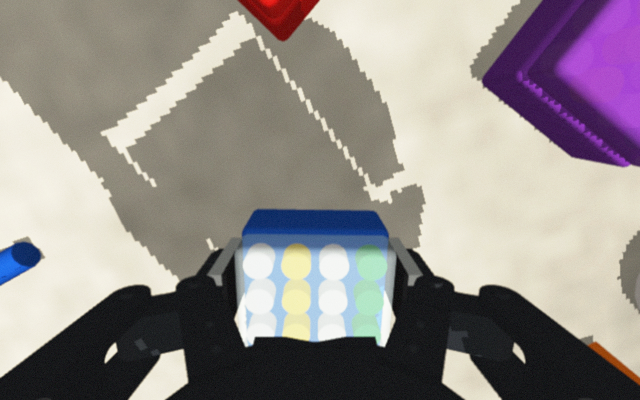

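Run:
```python
from h import *
t=cv2.imread('pics/top0.png'); s=cv2.imread('pics/scene0.png')
cv2.imwrite('pics/z1.png',cv2.resize(t[118:190,335:420],None,fx=8,fy=8,interpolation=cv2.INTER_CUBIC))
cv2.imwrite('pics/z2.png',cv2.resize(t[180:245,335:420],None,fx=8,fy=8,interpolation=cv2.INTER_CUBIC))
cv2.imwrite('pics/z3.png',cv2.resize(s[208:308,222:352],None,fx=6,fy=6,interpolation=cv2.INTER_CUBIC))
```

```text
(no output)
```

View pics/z1.png

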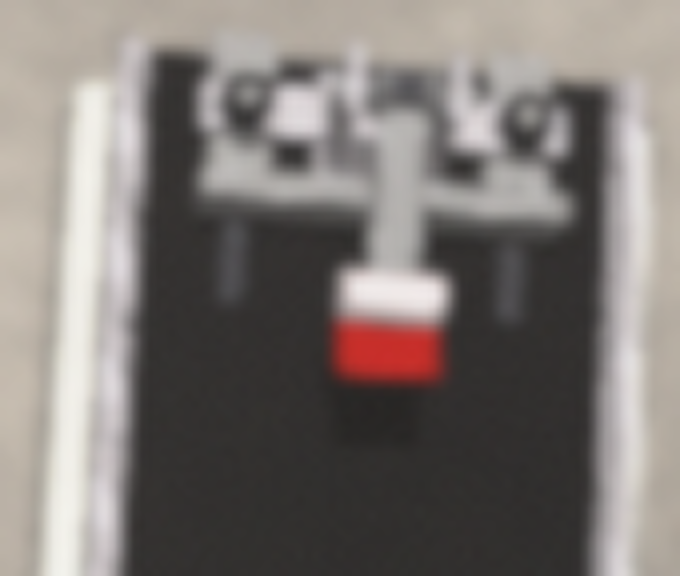

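View pics/z2.png

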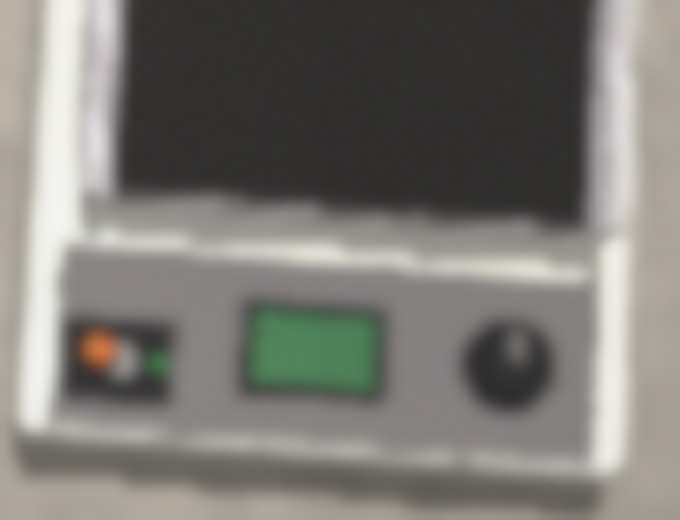

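View pics/z3.png

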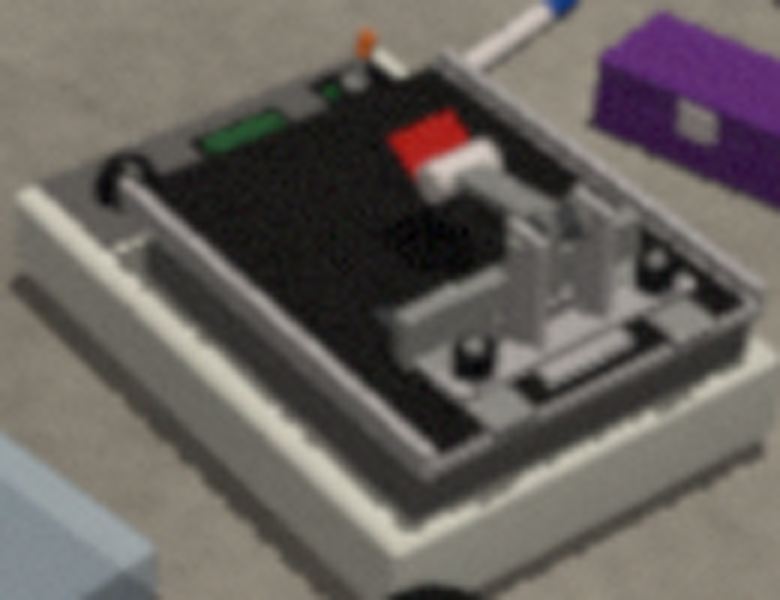

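Run:
```python
from h import *
T=cam('top');S=cam('scene')
t1=lambda x,y:(np.array([x,y])+.5)/8-.5+[335,118]
t2=lambda x,y:(np.array([x,y])+.5)/8-.5+[335,180]
s3=lambda x,y:(np.array([x,y])+.5)/6-.5+[222,208]
P=lambda n,a,b:print(n,*[np.round(v,1) for v in tri([(T,a),(S,b)])])
P('toe mid',t1(388,381),s3(422,121))
P('toe L(y+)',t1(333,376),s3(452,112)); P('toe R',t1(443,384),s3(391,132))
P('toggle',t2(100,348),s3(367,45))
P('stop R bottom front',t1(575,232),s3(400,362)); P('stop R top',t1(573,207),s3(392,318))
P('knob',t2(510,350),s3(125,172))
mf=np.array([t2(118,195),t2(585,224)]); M=onz(T,mf,100);print('matfront',M.round(1),M.mean(0),'ang',np.degrees(np.arctan2(M[0,1]-M[1,1],M[0,0]-M[1,0]))-90)
ml=np.array([t2(118,195),t1(150,55)]);A=onz(T,ml,100);print('left',A.round(1),np.degrees(np.arctan2(*(A[1]-A[0])[[1,0]])))
mr=np.array([t2(585,224),t1(605,90)]);A=onz(T,mr,100);print('right',A.round(1),np.degrees(np.arctan2(*(A[1]-A[0])[[1,0]])))
sb=np.array([t1(200,212),t1(573,234)]);A=onz(T,sb,100);print('stop bottom',A.round(1),A.mean(0),np.linalg.norm(A[1]-A[0]),np.degrees(np.arctan2(*(A[0]-A[1])[[1,0]]))-90)
dk=np.array([t2(20,432),t2(620,470)]);A=onz(T,dk,60);print('deck front',A.round(1),A.mean(0),np.linalg.norm(A[1]-A[0]),np.degrees(np.arctan2(*(A[0]-A[1])[[1,0]]))-90)
```

```text
toe mid [ 593.3 -145.6  158.6] [0.4 0.4]
toe L(y+) [ 595.2 -127.9  156.4] [0.6 0.6]
toe R [ 592.1 -163.6  160.2] [0.9 0.9]
toggle [444.8 -50.9  84.9] [1.2 1.2]
stop R bottom front [ 663.4 -222.5  104.7] [2.8 2.8]
stop R top [ 662.8 -220.5  127.4] [1.7 1.7]
knob [ 442.5 -199.2   74.7] [3.2 3.2]
matfront [[ 497.4  -56.4  100. ]
 [ 485.3 -220.2  100. ]] [ 491.32379865 -138.29332486  100.        ] ang -4.228046446628923
left [[497.4 -56.4 100. ]
 [730.8 -74.3 100. ]] -4.389758427090611
right [[ 485.3 -220.2  100. ]
 [ 716.5 -239.4  100. ]] -4.744646876113834
stop bottom [[ 671.5  -90.6  100. ]
 [ 662.3 -224.9  100. ]] [ 666.88226033 -157.73011755  100.        ] 134.57292983370408 -3.9120984227916153
deck front [[ 418.9  -22.8   60. ]
 [ 402.6 -237.2   60. ]] [ 410.75311261 -129.98146139   60.        ] 215.00408528101718 -4.359781380057157
```

Emit:
carry_out(
  steps=[0,0,-1,0,0,0,-1,0,0,-2,0,0,0,-1,0,0,-2.5,0,0,0,-1,0,0,-2.5,0,0,0,-1,0,0,-2.5,0,0,0,-1,0,0,-2.5,0,0,0,-1,0,0,-2,0,0,0,-1,0,0,0,0,0,0,-1],
)

```text
time_s: 3.8
eef_pos: [436.2, 283.8, 163.2]
ee_rot: [0.003, 0.16, 0.987, 0.002]
force: [0.8, -0.3, -2.1]
grip_width: 0.72
```

Run:
```python
from h import *
plan([458.7,-135.8,150],175.6); print(readout.sense()['wrist_torque'])
```

```text
pos [436.2 283.8 163.2] toolx ang deg 161.59 tilt 0.44 F [ 0.84 -0.27 -2.14] grip 0.72 t 3.8
shift cm (tool) [-15.38 -39.1    1.22]
turn units [ 0.047  0.074 -2.801]
[ 0.05807522  0.12809199 -0.00167628]
```

Emit:
carry_out(
  steps=[-0.55,-1.4,0,0,0,0,-1,-1.1,-2.8,0,0,0,0,-1,-1.1,-2.8,0,0,0,0,-1,-1.1,-2.8,0,0,0,0,-1,-1.1,-2.8,0,0,0,0,-1,-1.1,-2.8,0,0,0,0,-1,-1.1,-2.8,0,0,0,0,-1,-1.1,-2.8,0,0,0,0,-1,-1.1,-2.8,0,0,0,0,-1,-1.1,-2.8,0,0,0,0,-1,-1.1,-2.8,0,0,0,0,-1,-1.1,-2.8,0,0,0,0,-1,-1.1,-2.8,0,0,0,0,-1,-1.1,-2.8,0,0,0,0,-1,-0.55,-1.4,0,0,0,-0.8,-1,0,0,0,0,0,-1,-1,0,0,0,0,0,-1,-1,0,0,0,0,0,0,-1,0,0,0,0,0,0,-1],
)

```text
time_s: 5.38
eef_pos: [456.6, -137.2, 158.0]
ee_rot: [-0.001, 0.04, 0.999, 0.0]
force: [-0.9, 0.3, -2.9]
grip_width: 0.72
```

Run:
```python
from h import *
plan([458.7,-135.8,118],175.6); im=cams.capture('top'); save(im,'t4'); sc=cams.capture('scene');save(sc,'s4')
cv2.imwrite('pics/t4z.png',cv2.resize(im[110:250,320:440,::-1],None,fx=4.2,fy=4.2,interpolation=cv2.INTER_CUBIC))
cv2.imwrite('pics/s4z.png',cv2.resize(sc[150:310,200:400,::-1],None,fx=3.7,fy=3.7,interpolation=cv2.INTER_CUBIC))
```

```text
pos [ 456.6 -137.2  158. ] toolx ang deg 175.44 tilt 0.07 F [-0.92  0.35 -2.88] grip 0.72 t 5.38
shift cm (tool) [-0.2   0.16  4.  ]
turn units [ 0.006 -0.013 -0.032]
```

View pics/t4z.png

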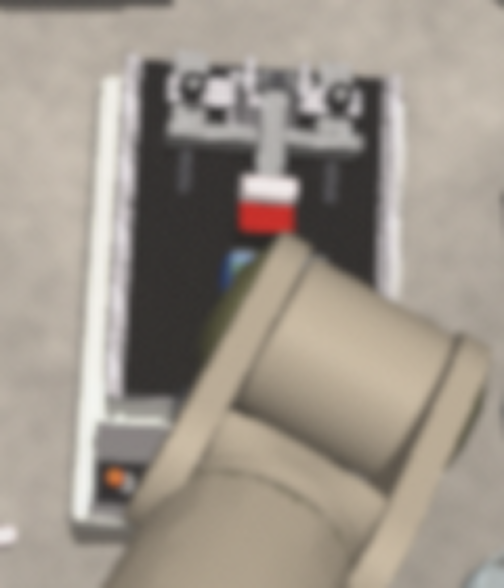

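View pics/s4z.png

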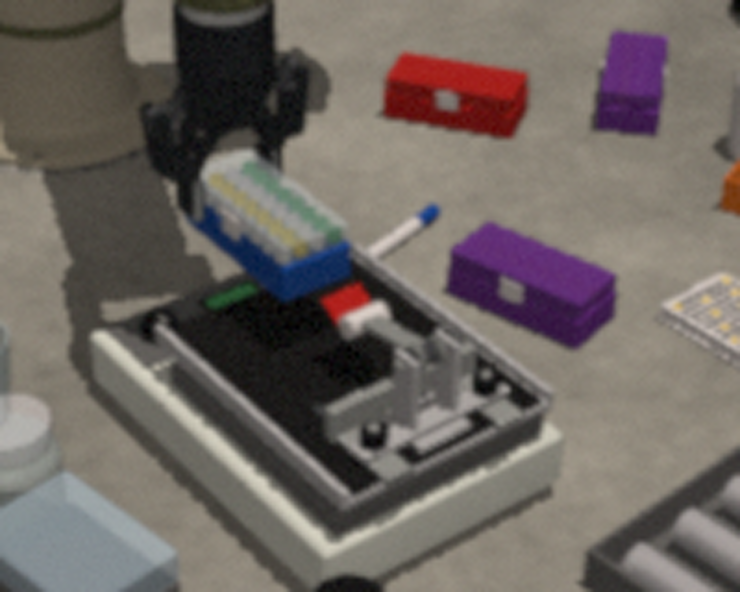

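Emit:
carry_out(
  steps=[0,0.13,1,0,0,0,-1,0,0,1.3,0,0,0,-1,0,0,1,0,0,0,-1,0,0,0.7,0,0,0,-1,0,0,0,0,0,0,-1,0,0,0,0,0,0,-1],
  grip_force=30,
)

```text
time_s: 5.98
eef_pos: [457.2, -136.2, 118.5]
ee_rot: [-0.0, 0.039, 0.999, 0.0]
force: [-0.7, -0.1, -2.2]
grip_width: 0.728
```

Run:
```python
from h import *
plan([458.7,-135.8,110],175.6); im=cams.capture('top'); save(im,'t5'); sc=cams.capture('scene');save(sc,'s5')
cv2.imwrite('pics/s5z.png',cv2.resize(sc[180:300,215:365,::-1],None,fx=5,fy=5,interpolation=cv2.INTER_CUBIC))
```

```text
pos [ 457.2 -136.2  118.5] toolx ang deg 175.56 tilt 0.02 F [-0.69 -0.15 -2.18] grip 0.728 t 5.98
shift cm (tool) [-0.15  0.05  0.85]
turn units [ 0.002 -0.004 -0.008]
```

View pics/s5z.png

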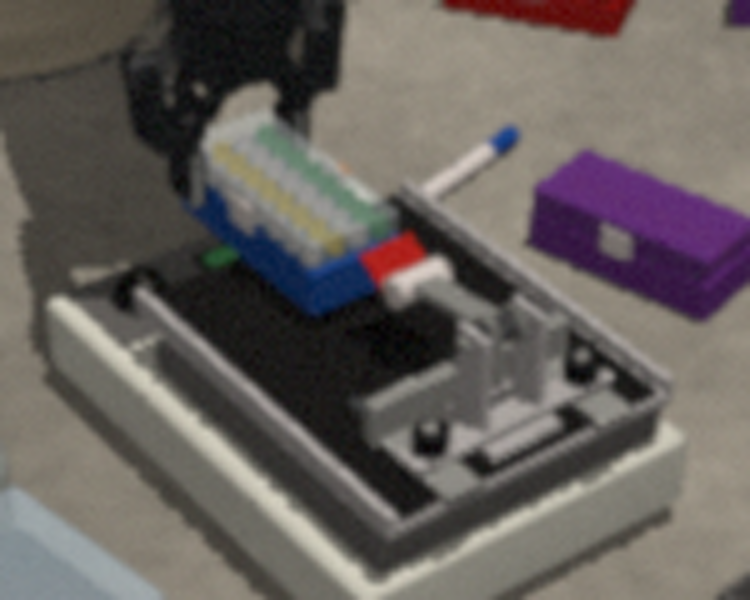

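Emit:
carry_out(
  steps=[0,0.04,0.4,0,0,0,-1,0,0,0.2,0,0,0,-1,0,0,0,0,0,0,-1,0,0,0,0,0,0,-1],
)

```text
time_s: 6.42
eef_pos: [457.1, -135.8, 112.4]
ee_rot: [-0.0, 0.039, 0.999, 0.0]
force: [-0.1, -0.2, -2.9]
grip_width: 0.725
```

Emit:
carry_out(
  steps=[0,0,0.1,0,0,0,-1,0,0,0,0,0,0,-1],
)

```text
time_s: 6.58
eef_pos: [457.2, -135.8, 111.4]
ee_rot: [-0.0, 0.039, 0.999, -0.0]
force: [0.3, 0.1, -2.2]
grip_width: 0.725
```

Emit:
carry_out(
  steps=[0,0,0.1,0,0,0,-1,0,0,0,0,0,0,-1],
)

```text
time_s: 6.75
eef_pos: [457.3, -135.8, 110.5]
ee_rot: [0.0, 0.039, 0.999, -0.0]
force: [-0.5, 0.7, -0.9]
grip_width: 0.723
```

Emit:
carry_out(
  steps=[-0.5,0,0.03,0,0,0,-1,-0.5,0,0,0,0,0,-1,-0.5,0,0,0,0,0,-1,-0.5,0,0,0,0,0,-1,-0.5,0,0,0,0,0,-1,-0.5,0,0,0,0,0,-1,0,0,0,0,0,0,-1],
)

```text
time_s: 7.33
eef_pos: [488.3, -138.3, 110.3]
ee_rot: [0.001, 0.039, 0.999, -0.0]
force: [2.6, 0.1, 1.3]
grip_width: 0.72
```

Emit:
carry_out(
  steps=[-0.4,0,0,0,0,0,-1,-0.4,0,0,0,0,0,-1,0,0,0,0,0,0,-1],
)

```text
time_s: 7.58
eef_pos: [494.6, -138.6, 110.3]
ee_rot: [-0.001, 0.038, 0.999, 0.0]
force: [-6.9, -0.3, 7.0]
grip_width: 0.722
```

Emit:
carry_out(
  steps=[-0.4,0,0,0,0,0,-1,-0.4,0,0,0,0,0,-1,0,0,0,0,0,0,-1],
)

```text
time_s: 7.83
eef_pos: [501.8, -139.1, 110.3]
ee_rot: [-0.002, 0.038, 0.999, 0.0]
force: [-13.4, 0.0, 9.2]
grip_width: 0.722
```

Emit:
carry_out(
  steps=[-0.4,0,0,0,0,0,-1,-0.4,0,0,0,0,0,-1,0,0,0,0,0,0,-1],
)

```text
time_s: 8.08
eef_pos: [510.2, -139.8, 110.3]
ee_rot: [-0.002, 0.038, 0.999, 0.0]
force: [-8.6, -0.1, 5.9]
grip_width: 0.723
```

Run:
```python
from h import *
plan(None); im=cams.capture('top'); save(im,'t6'); sc=cams.capture('scene');save(sc,'s6')
cv2.imwrite('pics/s6z.png',cv2.resize(sc[180:300,215:365,::-1],None,fx=5,fy=5,interpolation=cv2.INTER_CUBIC))
```

```text
pos [ 510.2 -139.8  110.3] toolx ang deg 175.59 tilt 0.19 F [-8.6  -0.07  5.88] grip 0.723 t 8.08
```

View pics/s6z.png

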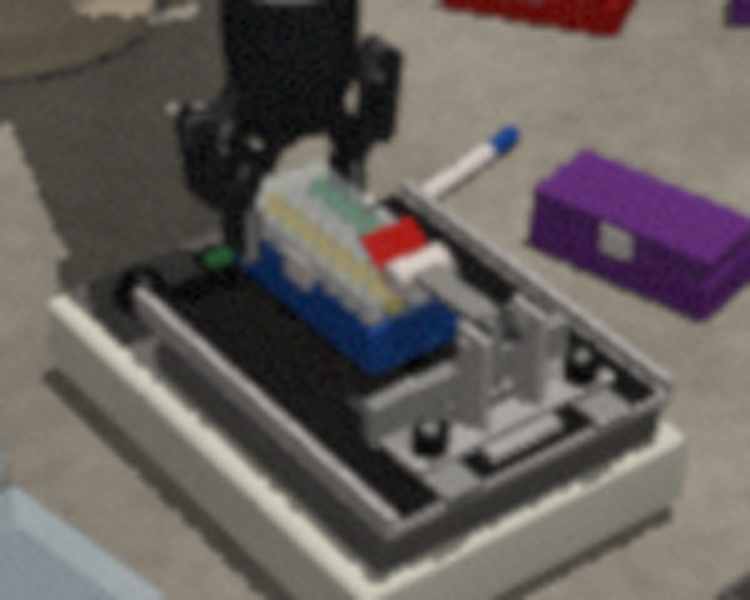

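Emit:
carry_out(
  steps=[-0.5,0,0,0,0,0,-1,-0.5,0,0,0,0,0,-1,0,0,0,0,0,0,-1],
)

```text
time_s: 8.43
eef_pos: [520.6, -140.6, 110.2]
ee_rot: [-0.001, 0.039, 0.999, 0.0]
force: [-6.4, -0.0, 5.3]
grip_width: 0.719
```

Emit:
carry_out(
  steps=[-0.4,0,0,0,0,0,-1,-0.4,0,0,0,0,0,-1,0,0,0,0,0,0,-1],
)

```text
time_s: 8.68
eef_pos: [528.4, -141.2, 110.3]
ee_rot: [-0.001, 0.038, 0.999, 0.0]
force: [-7.1, 0.8, 6.3]
grip_width: 0.72
```

Run:
```python
from h import *
plan(None); im=cams.capture('top'); save(im,'t7'); sc=cams.capture('scene');save(sc,'s7')
cv2.imwrite('pics/s7z.png',cv2.resize(sc[200:300,245:345,::-1],None,fx=6,fy=6,interpolation=cv2.INTER_CUBIC))
cv2.imwrite('pics/t7z.png',cv2.resize(im[110:200,320:430,::-1],None,fx=6,fy=6,interpolation=cv2.INTER_CUBIC))
```

```text
pos [ 528.4 -141.2  110.3] toolx ang deg 175.59 tilt 0.16 F [-7.09  0.78  6.28] grip 0.72 t 8.68
```

View pics/s7z.png

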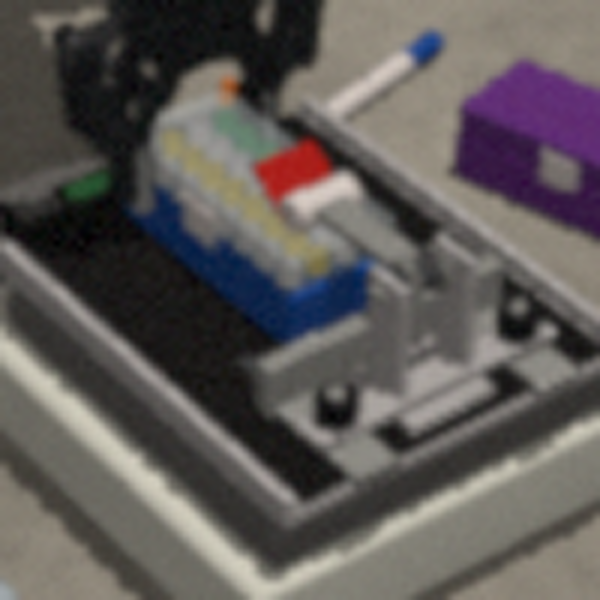

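View pics/t7z.png

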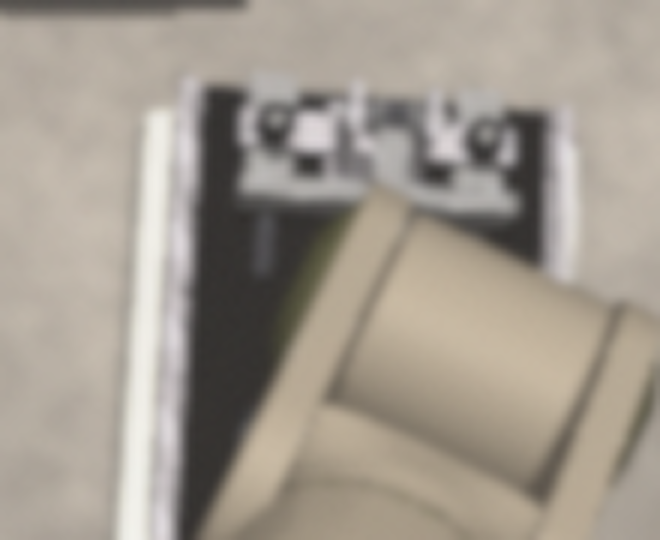

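Emit:
carry_out(
  steps=[-0.3,0,0,0,0,0,-1,-0.3,0,0,0,0,0,-1,-0.2,0,0,0,0,0,-1,0,0,0,0,0,0,-1],
  grip_force=20,
)

```text
time_s: 9.12
eef_pos: [536.1, -141.8, 110.2]
ee_rot: [-0.002, 0.039, 0.999, 0.0]
force: [-9.4, 0.0, 6.1]
grip_width: 0.722
```

Emit:
carry_out(
  steps=[-0.2,0,0,0,0,0,-1,0,0,0,0,0,0,-1],
)

```text
time_s: 9.28
eef_pos: [537.9, -141.9, 110.2]
ee_rot: [-0.002, 0.039, 0.999, 0.0]
force: [-9.0, 1.1, 7.2]
grip_width: 0.72
```

Emit:
carry_out(
  steps=[-0.15,0,0,0,0,0,-1,0,0,0,0,0,0,-1],
)

```text
time_s: 9.45
eef_pos: [539.3, -142.0, 110.3]
ee_rot: [-0.002, 0.038, 0.999, 0.0]
force: [-11.1, 0.2, 6.4]
grip_width: 0.722
```

Run:
```python
from h import *
plan(None); sc=cams.capture('scene');save(sc,'s8')
cv2.imwrite('pics/s8z.png',cv2.resize(sc[230:290,265:335,::-1],None,fx=10,fy=10,interpolation=cv2.INTER_CUBIC))
```

```text
pos [ 539.3 -142.   110.3] toolx ang deg 175.59 tilt 0.21 F [-11.11   0.19   6.42] grip 0.722 t 9.45
```

View pics/s8z.png

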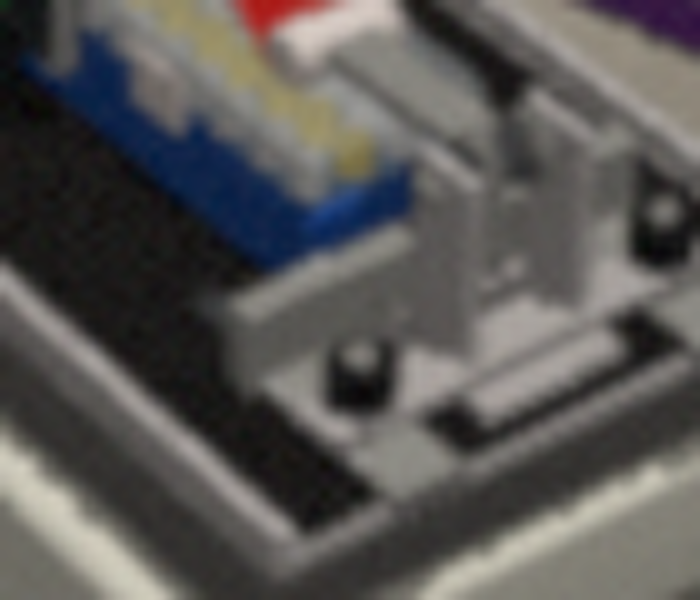

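Emit:
carry_out(
  steps=[-0.1,0,-0.04,0,0,0,-1,0,0,0,0,0,0,-1],
)

```text
time_s: 9.67
eef_pos: [540.4, -142.0, 110.3]
ee_rot: [-0.002, 0.039, 0.999, 0.0]
force: [-8.6, 0.6, 3.3]
grip_width: 0.723
```

Emit:
carry_out(
  steps=[-0.1,0,0,0,0,0,-1,0,0,0,0,0,0,-1],
)

```text
time_s: 9.83
eef_pos: [541.3, -142.1, 110.2]
ee_rot: [-0.002, 0.039, 0.999, 0.0]
force: [-9.8, 1.8, 3.9]
grip_width: 0.722
```

Emit:
carry_out(
  steps=[-0.1,0,-0.03,0,0,0,-1,0,0,0,0,0,0,-1],
)

```text
time_s: 10.0
eef_pos: [542.4, -142.2, 110.3]
ee_rot: [-0.002, 0.039, 0.999, 0.0]
force: [-7.8, -0.3, 0.1]
grip_width: 0.723
```

Emit:
carry_out(
  steps=[-0.1,0,0,0,0,0,-1,0,0,0,0,0,0,-1],
)

```text
time_s: 10.17
eef_pos: [543.4, -142.3, 110.3]
ee_rot: [-0.002, 0.039, 0.999, 0.0]
force: [-7.7, -0.1, 1.7]
grip_width: 0.723
```

Emit:
carry_out(
  steps=[-0.1,0,0,0,0,0,-1,0,0,0,0,0,0,-1],
)

```text
time_s: 10.33
eef_pos: [544.4, -142.3, 110.3]
ee_rot: [-0.002, 0.039, 0.999, 0.0]
force: [-7.9, 0.7, 0.8]
grip_width: 0.722
```

Emit:
carry_out(
  steps=[-0.1,0,0,0,0,0,-1,0,0,0,0,0,0,-1],
)

```text
time_s: 10.5
eef_pos: [545.4, -142.4, 110.2]
ee_rot: [-0.002, 0.039, 0.999, 0.0]
force: [-7.2, 2.0, 0.2]
grip_width: 0.72
```

Emit:
carry_out(
  steps=[-0.1,0,0,0,0,0,-1,0,0,0,0,0,0,-1],
)

```text
time_s: 10.67
eef_pos: [546.3, -142.5, 110.3]
ee_rot: [-0.002, 0.039, 0.999, 0.0]
force: [-7.8, 1.1, 0.9]
grip_width: 0.721
```

Run:
```python
from h import *
plan(None); sc=cams.capture('scene');save(sc,'s9')
cv2.imwrite('pics/s9z.png',cv2.resize(sc[230:290,265:335,::-1],None,fx=10,fy=10,interpolation=cv2.INTER_CUBIC))
S=cam('scene')
# predict px (in zoom) of nose corners at bar front face etc
ax=np.array([np.cos(np.radians(-4.4)),np.sin(np.radians(-4.4)),0]);ay=np.array([-ax[1],ax[0],0]);O=np.array([654.1,-150.8,100])
for n,p in {'barRtop':(13,-65,26),'barRbot':(13,-65,0),'nose@13 bot':(13,-31,0),'nose z24 R':(13,-31,24),'nose z24 L':(13,31,24),'nose z24R @8':(8,-31,24),'lidR':(13,-31,48),'lidL':(13,31,48)}.items():
    q=proj(S,O+ax*p[0]+ay*p[1]+[0,0,p[2]])[0]; print(n,((q+.5-[265,230])*10-.5).round(0))
```

```text
pos [ 546.3 -142.5  110.3] toolx ang deg 175.58 tilt 0.22 F [-7.76  1.07  0.88] grip 0.721 t 10.67
barRtop [240. 307.]
barRbot [240. 386.]
nose@13 bot [345. 336.]
nose z24 R [345. 263.]
nose z24 L [530. 176.]
nose z24R @8 [334. 254.]
lidR [346. 189.]
lidL [533. 103.]
```

View pics/s9z.png

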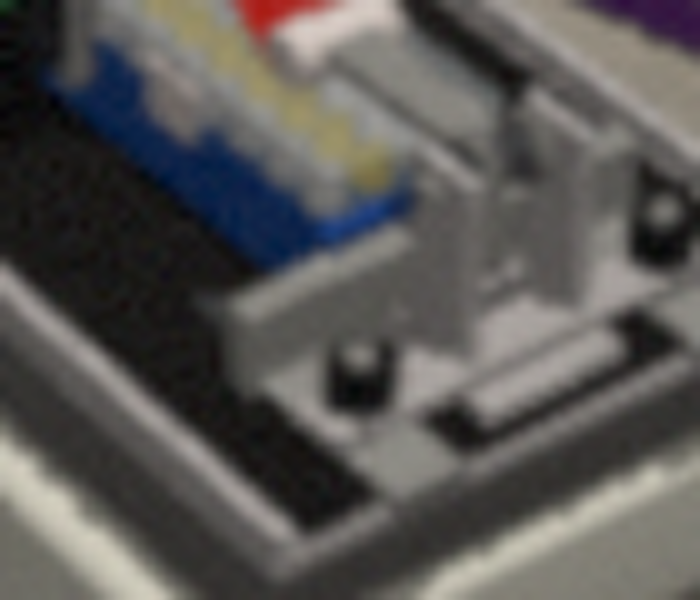

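Emit:
carry_out(
  steps=[-0.1,0,0,0,0,0,-1,0,0,0,0,0,0,-1],
)

```text
time_s: 10.88
eef_pos: [547.3, -142.6, 110.3]
ee_rot: [-0.002, 0.039, 0.999, 0.0]
force: [-6.9, 1.1, 0.9]
grip_width: 0.724
```

Emit:
carry_out(
  steps=[-0.1,0,0,0,0,0,-1,0,0,0,0,0,0,-1],
)

```text
time_s: 11.05
eef_pos: [548.3, -142.6, 110.2]
ee_rot: [-0.002, 0.039, 0.999, 0.0]
force: [-6.8, 1.3, 0.3]
grip_width: 0.721
```

Emit:
carry_out(
  steps=[-0.1,0,0,0,0,0,-1,0,0,0,0,0,0,-1],
)

```text
time_s: 11.22
eef_pos: [548.7, -142.6, 110.3]
ee_rot: [-0.003, 0.039, 0.999, 0.001]
force: [-12.0, 0.6, 3.9]
grip_width: 0.719
```

Emit:
carry_out(
  steps=[-0.1,0,0,0,0,0,-1,0,0,0,0,0,0,-1],
)

```text
time_s: 11.38
eef_pos: [548.7, -142.6, 110.3]
ee_rot: [-0.004, 0.038, 0.999, 0.001]
force: [-19.3, 2.0, 7.0]
grip_width: 0.722
```

Emit:
carry_out(
  steps=[0.1,0,0,0,0,0,-1,0,0,0,0,0,0,-1],
)

```text
time_s: 11.55
eef_pos: [548.8, -142.6, 110.3]
ee_rot: [-0.002, 0.039, 0.999, 0.001]
force: [-10.6, 0.2, 1.9]
grip_width: 0.721
```

Run:
```python
from h import *
plan(None); print(readout.sense()['wrist_torque']);sc=cams.capture('scene');save(sc,'s10')
w=cams.capture('wrist');save(w,'w10')
cv2.imwrite('pics/s10z.png',cv2.resize(sc[230:290,265:335,::-1],None,fx=10,fy=10,interpolation=cv2.INTER_CUBIC))
```

```text
pos [ 548.8 -142.6  110.3] toolx ang deg 175.58 tilt 0.28 F [-10.65   0.23   1.87] grip 0.721 t 11.55
[ 0.1067348   1.49679127 -0.06861458]
```

View pics/s10z.png

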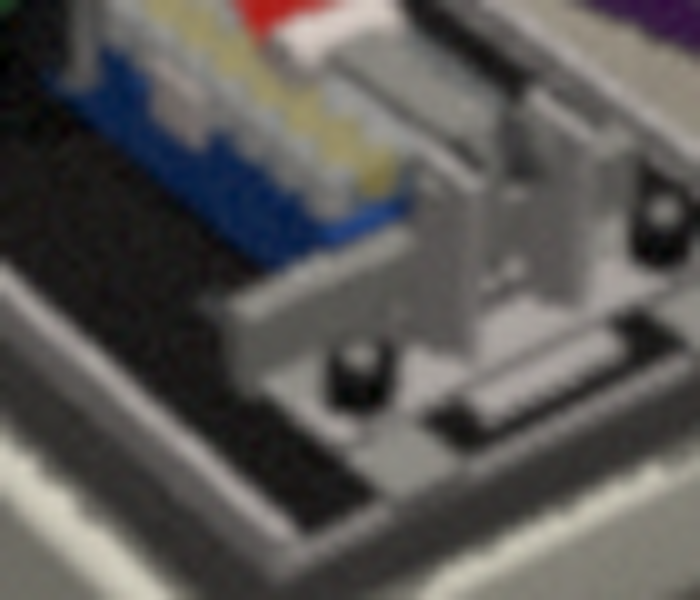

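View pics/w10.png

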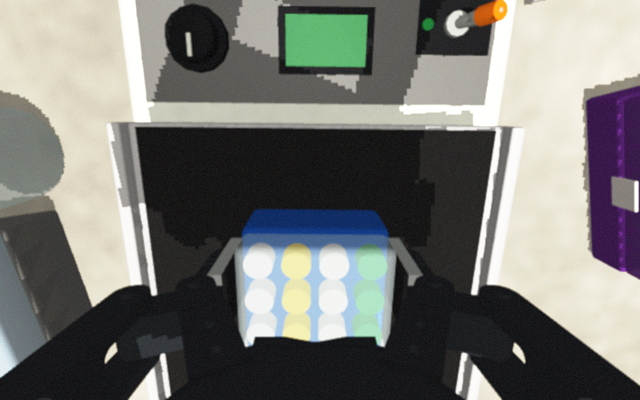

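Emit:
carry_out(
  steps=[0,0,0,0,0,0,0.6,0,0,0,0,0,0,1,0,0,0,0,0,0,1,0,0,0,0,0,0,1],
)

```text
time_s: 11.98
eef_pos: [550.7, -143.1, 111.0]
ee_rot: [0.0, 0.039, 0.999, -0.0]
force: [-0.6, -0.4, 0.3]
grip_width: 1.0
```

Run:
```python
from h import *
plan(None); w=cams.capture('wrist');save(w,'w11')
```

```text
pos [ 550.7 -143.1  111. ] toolx ang deg 175.58 tilt 0.04 F [-0.63 -0.44  0.31] grip 1.0 t 11.98
```

View pics/w11.png

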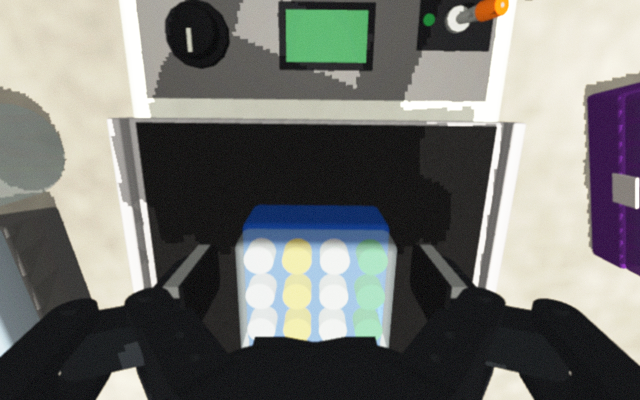

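Emit:
carry_out(
  steps=[0,0,-1,0,0,0,1,0,0,-2,0,0,0,1,0,0,-3,0,0,0,1,0,0,-3,0,0,0,1,0,0,-1,0,0,0,1,0,0,0,0,0,0,1],
)

```text
time_s: 12.53
eef_pos: [551.5, -143.4, 214.3]
ee_rot: [0.003, 0.038, 0.999, -0.001]
force: [-0.0, -1.0, -0.2]
grip_width: 1.0
```

Run:
```python
from h import *
plan([446.4,-16.5,150],175.6); w=cams.capture('wrist');save(w,'w12'); W=cam('wrist'); np.savez('w12.npz',R=W['R'],t=W['t'])
sc=cams.capture('scene');save(sc,'s12');cv2.imwrite('pics/s12z.png',cv2.resize(sc[190:300,225:355,::-1],None,fx=5.5,fy=5.5,interpolation=cv2.INTER_CUBIC))
```

```text
pos [ 551.5 -143.4  214.3] toolx ang deg 175.59 tilt 0.35 F [-0.02 -1.01 -0.15] grip 1.0 t 12.53
shift cm (tool) [11.49 11.86  6.34]
turn units [-0.026  0.065 -0.002]
```

View pics/w12.png

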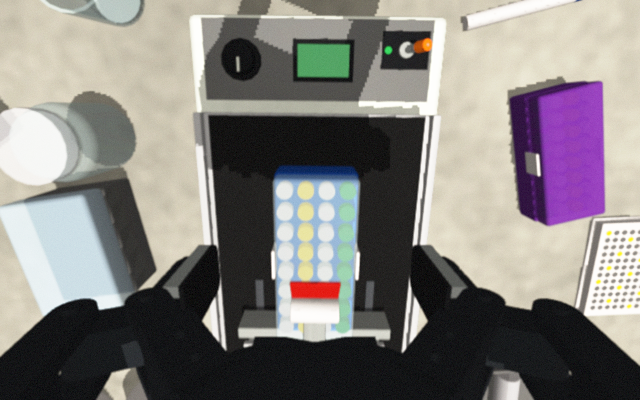

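View pics/s12z.png

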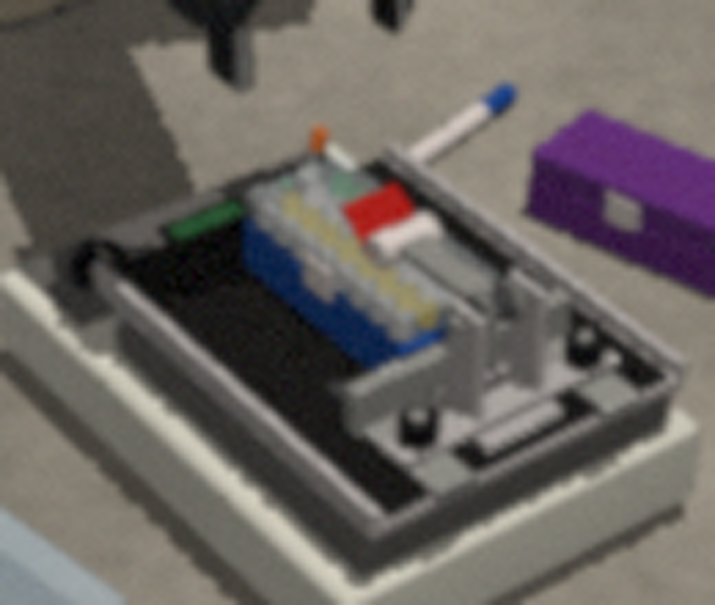

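Run:
```python
from h import *
K=cam('wrist');z=np.load('w12.npz');W=dict(K,R=z['R'],t=z['t'])
im=cv2.imread('pics/w12.png');h=cv2.cvtColor(im,cv2.COLOR_BGR2HSV)
m=((h[...,0]<18)&(h[...,0]>5)&(h[...,1]>180)&(h[...,2]>170)); m[80:]=0; ys,xs=np.nonzero(m); print(xs.min(),xs.max(),ys.min(),ys.max(),xs.mean(),ys.mean())
print(onz(W,[(xs.mean(),ys.mean())],86), 'hinge', onz(W,[(406,50)],66))
c=np.array([(191,15),(446,17)]);A=onz(W,c,60);print('deck front',A,A.mean(0))
```

```text
414 431 38 50 423.375 44.78472222222222
[[444.29109404 -49.38974999  86.        ]] hinge [[444.1811855  -57.28776666  66.        ]]
deck front [[ 402.70012667 -233.09390015   60.        ]
 [ 420.45299784  -22.43467131   60.        ]] [ 411.57656226 -127.76428573   60.        ]
```

Emit:
carry_out(
  steps=[1.6,1.65,0,0,0,0,-1,1.65,1.7,0,0,0,0,-1,1.65,1.7,0,0,0,0,-1,1.65,1.7,0,0,0,0,-1,1.65,1.7,0,0,0,0,-1,1.65,1.7,0,0,0,0,-1,1.65,1.7,0,0,0,0,-1,0,0,2.1,0,0,0,-1,0,0,2.1,0,0,0,-1,0,0,2.1,0,0,0,-1,0,0,0,0,0,0,-1,0,0,0,0,0,0,-1],
)

```text
time_s: 13.63
eef_pos: [444.1, -15.8, 146.9]
ee_rot: [-0.002, 0.039, 0.999, 0.0]
force: [-0.2, -0.1, 0.1]
grip_width: 0.001
```

Run:
```python
from h import *
plan([445.5,-16.5,78],175.6); w=cams.capture('wrist');save(w,'w13')
```

```text
pos [444.1 -15.8 146.9] toolx ang deg 175.58 tilt 0.21 F [-0.17 -0.09  0.13] grip 0.001 t 13.63
shift cm (tool) [-0.17 -0.07  6.89]
turn units [ 0.009 -0.041 -0.005]
```

View pics/w13.png

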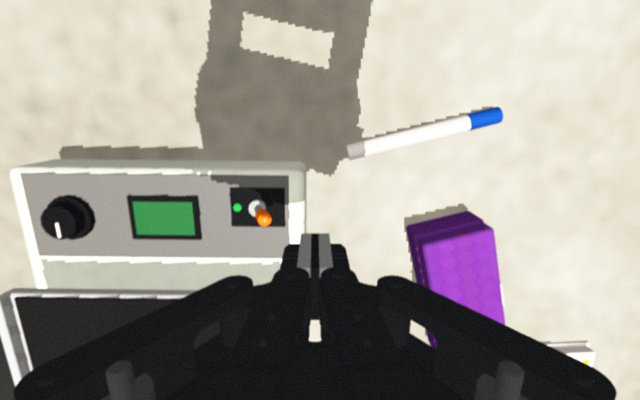

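Emit:
carry_out(
  steps=[-0.1,0,1.5,0,0,0,-1,0,0,2,0,0,0,-1,0,0,2,0,0,0,-1,0,0,1.4,0,0,0,-1,0,0,0,0,0,0,-1,0,-0.5,0,0,0,0,-1,0,-0.5,0,0,0,0,-1,0,-0.5,0,0,0,0,-1,0,0,0,0,0,0,-1],
)

```text
time_s: 14.43
eef_pos: [445.3, -32.2, 79.9]
ee_rot: [0.001, 0.039, 0.999, -0.0]
force: [-0.4, -0.9, -0.5]
grip_width: 0.003
```

Emit:
carry_out(
  steps=[0,-0.4,0,0,0,0,-1,0,-0.4,0,0,0,0,-1,0,0,0,0,0,0,-1],
)

```text
time_s: 14.68
eef_pos: [444.7, -39.4, 79.8]
ee_rot: [0.001, 0.039, 0.999, 0.0]
force: [-0.5, 3.5, 5.5]
grip_width: 0.0
```

Emit:
carry_out(
  steps=[0,-0.4,0,0,0,0,-1,0,-0.3,0,0,0,0,-1,0,0,0,0,0,0,-1],
)

```text
time_s: 14.93
eef_pos: [443.6, -46.6, 79.0]
ee_rot: [0.0, 0.039, 0.999, -0.0]
force: [-1.2, -1.4, -0.2]
grip_width: 0.001
```

Run:
```python
from h import *
plan([445.5,-16.5,78],175.6); w=cams.capture('wrist');save(w,'w14')
```

```text
pos [443.6 -46.6  79. ] toolx ang deg 175.55 tilt 0.01 F [-1.17 -1.42 -0.24] grip 0.001 t 14.93
shift cm (tool) [0.04 3.02 0.1 ]
turn units [-0.003  0.001 -0.01 ]
```

View pics/w14.png

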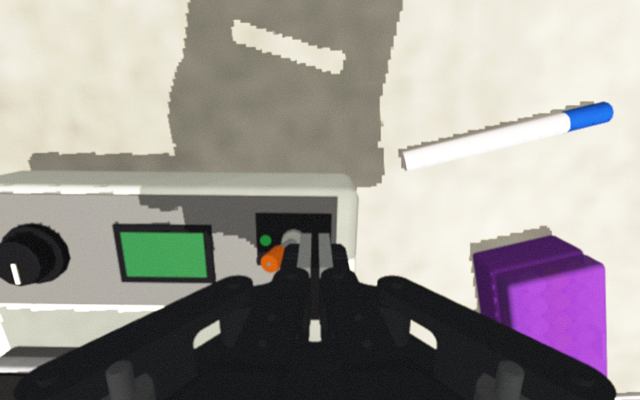

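Emit:
carry_out(
  steps=[0,0.8,0,0,0,0,-1,0,1.2,0,0,0,0,-1,0,1.2,-0.5,0,0,0,-1,0,0,-3,0,0,0,-1,0,0,-3,0,0,0,-1,2,2,-2,0,0,0,-1,2.5,2.5,-2,0,0,0,-1,2.5,2.5,0,0,0,0,-1,2,2,0,0,0,0,-1,0,0,0,0,0,0,-1,0,0,0,0,0,0,-1],
)

```text
time_s: 15.9
eef_pos: [362.7, 83.6, 184.1]
ee_rot: [0.0, 0.037, 0.999, -0.0]
force: [1.2, -0.5, -0.4]
grip_width: 0.001
```

Run:
```python
from h import *
plan(None)
for n in('top','scene','wrist'): 
    im=cams.capture(n); save(im,n+'15')
    if n=='top': a=cv2.resize(im[110:250,325:455,::-1],None,fx=4,fy=4,interpolation=cv2.INTER_CUBIC)
    if n=='scene': b=cv2.resize(im[180:310,215:365,::-1],None,fx=4,fy=4,interpolation=cv2.INTER_CUBIC)
cv2.imwrite('pics/f1.png',a);cv2.imwrite('pics/f2.png',b)
```

```text
pos [362.7  83.6 184.1] toolx ang deg 175.72 tilt 0.04 F [ 1.21 -0.52 -0.41] grip 0.001 t 15.9
```

View pics/f1.png

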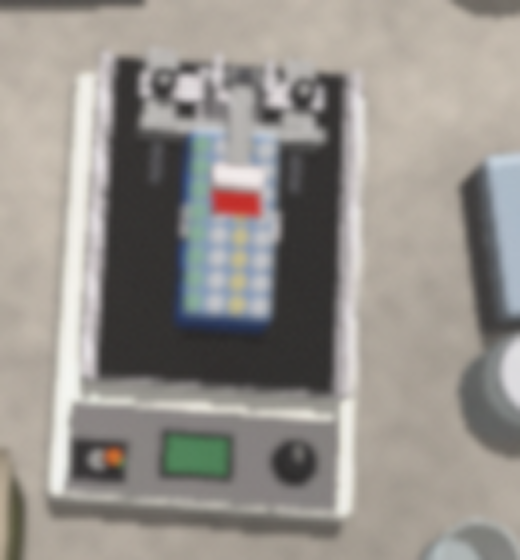

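View pics/f2.png

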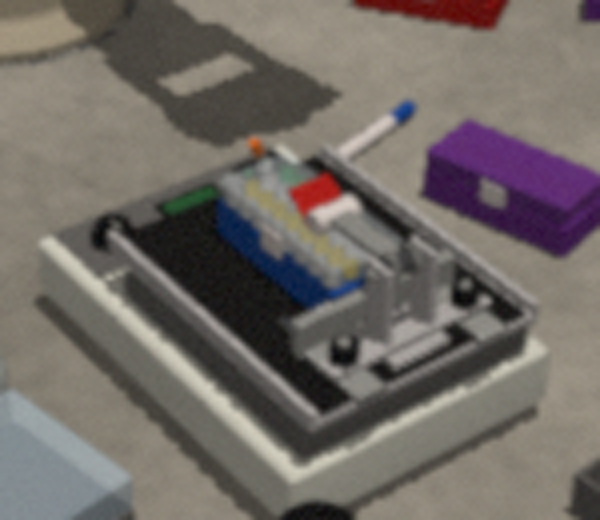

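View pics/top15.png

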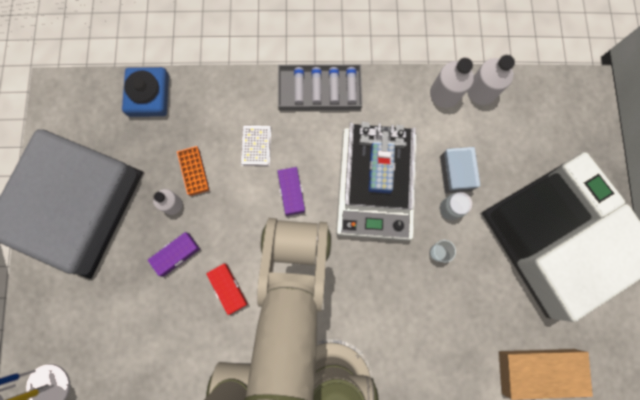

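Run:
```python
from h import *
a=cv2.imread('pics/top0.png',0).astype(np.float32);b=cv2.imread('pics/top15.png',0).astype(np.float32)
# bar's two free ends (left, right of rack), sub-pixel shift; base as control
for n,(r0,r1,c0,c1) in {'barL':(138,148,357,371),'barR':(138,150,395,409),'deck':(200,240,338,350)}.items():
    print(n,cv2.phaseCorrelate(a[r0:r1,c0:c1],b[r0:r1,c0:c1]))
T=cam('top');p=(np.array([(186,318),(272,322)])+.5)/4-.5+[325,110]
print('near lid edge',onz(T,p,148).round(1),onz(T,p,148).mean(0))
from rig import finish_job
print(finish_job())
```

```text
barL ((0.4531544580065825, -0.14920427890510712), 1.0018716112772623)
barR ((0.6666864077489985, 0.0474158874073618), 0.9925455378161536)
deck ((0.014379017680576922, 0.24748236325772766), 0.8622565304239591)
near lid edge [[ 529.2 -112.4  148. ]
 [ 525.9 -170.9  148. ]] [ 527.54850923 -141.63883452  148.        ]
the job is handed in; nothing more can be done
None
```

The blue rack is on the mat under the hold-down arm, its end against the stop bar, and the toggle is on. I handed the job in at about 16 s of the 51 s allowed; no verdict is reported.

**Rack:** I gripped it across its width near the outside end and slid it in level. I felt for the stop bar in 1 mm steps. The force on the tool jumped from about 7 N of sliding drag to 12 N, then 19 N. I eased off 1 mm to about 11 N before letting go.

**Toggle:** I pushed it over sideways with the shut fingers. It gave about 6 N of resistance, then snapped to the green-dot side.

**Last checks:**
- **Arm and square fit:** the final pictures show the white pad on the lid, with the rack square and centred under the arm to about a pixel.
- **Toggle and bench:** the toggle leans to the on side, the other things look unmoved, and the robot is clear of everything.
- **Stop bar setting:** I estimate the 19 N peak put about 12 N on the bar, which is right at the slip limit. The tool did not move during that push. The top view shows no shift of the bar towards or away from the robot (under 0.2 pixel). It shows 0.5 to 0.7 pixel sideways (1 to 2 mm), which I put down to the rack and robot now being in those crops, but it is close to the camera's resolution.
- **Gap to the bar:** I did not measure it after letting go. That the rack is still touching rests on the felt contact. A rough camera reading of its near end puts the far end about 3 mm short of the bar, within the camera error, so it does not settle the question.
- **Rack position on the bench:** my first two camera readings disagreed by about 6 mm. The clear lid had fooled the outline, and the heights of the tube caps seen from two wrist views settled it.

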